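Put the steel offcuts away in their stands

TASK

Put the three steel offcuts that lie among the coloured stands away in the stands that fit them: the thick grey pipe in the blue stand with the wide V saddles, the thin round bar in the yellow stand with the small V saddles, and the flat strip with two holes in the red stand with the flat saddles. Lay each one lengthwise across both saddles of its stand, centred and seated down between the cheeks, and let go of it. Leave the cold chisel, the ball bearing and the spanner where they lie.

Things in the scene. Friction and masses are not known exactly. Their poses are not given: they have to be found in the camera images.
- pipe_center (a point): Light grey steel pipe offcut, loose, lying on its side on the bench: outside diameter 34 mm, 170 mm long, 0.2 to 0.45 kg. It counts as solid (closed ends). The point is its centre, 17 mm above the bench; its y axis is the long axis, x and z lie across it. It can roll. Grasp across the middle.
- bar_center (a point): Thin round steel bar offcut, mottled light grey, loose, lying on the bench: diameter 16 mm, 140 mm long, 0.2 to 0.45 kg. The point is its centre, 8 mm above the bench; its y axis is the long axis. It can roll. Grasp across the middle.
- flat_center (a point): Dark grey flat steel strip with two small holes, loose, lying flat on the bench: 40 mm wide (x), 160 mm long (y), 6 mm thick (z), 0.2 to 0.45 kg. The point is its centre, 3 mm above the bench. Grasp across the 40 mm width, at the middle.
- blue_stand_seat (a point): Fixed blue stand: base 60 x 124 x 6 mm, two saddles 14 mm thick at y = +-42 mm (70 mm clear between them for fingers). Saddles: wide 90 degree Vs, mouth 52 mm wide at 50 mm above the bench, point of the V at 24 mm. Point: centre of the seated pipe, 48 mm above the bench, midway between the saddles; y along the lying pipe, z up.
- yellow_stand_seat (a point): Fixed yellow stand: base 60 x 124 x 6 mm, two saddles 14 mm thick at y = +-42 mm (70 mm clear between them for fingers). Saddles: small 90 degree Vs, mouth 30 mm wide at 45 mm above the bench, point of the V at 30 mm. Point: centre of the seated bar, 41 mm above the bench, midway between the saddles; y along the lying bar, z up.
- red_stand_seat (a point): Fixed red stand: base 60 x 124 x 6 mm, two saddles 14 mm thick at y = +-42 mm (70 mm clear between them for fingers). Saddles: flat floor 36 mm above the bench, between flared cheeks 15 mm high, 54 mm apart at the floor and 61 mm at the top. Point: centre of the seated strip, 39 mm above the bench, midway between the saddles; y along the lying strip, z up.
- chisel: Bystander, loose: dark cold chisel with a pointed wedge end, 19 x 173 x 17 mm, lying on the bench. Origin at the centre of its underside, y axis along it. Not an offcut; leave it.
- bearing: Bystander, loose: steel ball bearing ring, diameter 52 mm, 15 mm high, lying flat on the bench. Origin at the centre of its underside. Leave it.
- spanner: Bystander, loose: small dark combination spanner, 21 x 154 x 6 mm, lying flat on the bench. Origin at the centre of its underside, y axis along it. Leave it.
Things that resemble listed ones, but are neither listed nor needed, are in the scene too. Leave any black look-alike of the part that bears pipe_center alone.

How it is judged:
At the end, for the whole second after the job is handed in: Pipe in the blue stand, bar in the yellow, strip (flat) in the red, each along its stand within 0.15 rad, its centre within 18 mm lengthwise, 8 mm across (strip 10 mm) and 5 mm in height of the seat point; all released and at rest (x of pipe_center in the frame of blue_stand_seat between -0.008 and 0.008 m and y of pipe_center in the frame of blue_stand_seat between -0.018 and 0.018 m and z of pipe_center in the frame of blue_stand_seat between -0.005 and 0.005 m and angle between the y axis of pipe_center and the y axis of blue_stand_seat, either way round below 0.15 rad and linear speed of each of pipe, bar, flat below 0.02 m/s and contact force between each of pipe, bar, flat and the fingers below 0.1 N and x of bar_center in the frame of yellow_stand_seat between -0.008 and 0.008 m and y of bar_center in the frame of yellow_stand_seat between -0.018 and 0.018 m and z of bar_center in the frame of yellow_stand_seat between -0.005 and 0.005 m and angle between the y axis of bar_center and the y axis of yellow_stand_seat, either way round below 0.15 rad and x of flat_center in the frame of red_stand_seat between -0.01 and 0.01 m and y of flat_center in the frame of red_stand_seat between -0.018 and 0.018 m and z of flat_center in the frame of red_stand_seat between -0.005 and 0.005 m and angle between the y axis of flat_center and the y axis of red_stand_seat, either way round below 0.15 rad and angle between the z axis of flat_center and the z axis of red_stand_seat, either way round below 0.15 rad); the robot touches nothing.
It fails at once if the chisel is moved by more than 25 mm (distance of chisel from where it was at the start of the episode above 0.025 m).
It fails at once if the bearing is moved by more than 25 mm (distance of bearing from where it was at the start of the episode above 0.025 m).
It fails at once if the spanner is moved by more than 25 mm (distance of spanner from where it was at the start of the episode above 0.025 m).
It also fails if it takes over 83 s, if anything falls off the work surface, if the arm or the gripper's body presses on something with over 40 N, if the wrist force passes 120 N, or if a joint passes its speed limit or range.

ROBOT

A 6-joint arm with a two-finger parallel gripper is mounted at the origin on a cart in front of the work surface, level with it; the furniture and walls round the work are solid. World frame = base frame: x ahead of the robot, y to its left, z up, the work surface at z = 0. Lengths are in m, angles in rad, forces in N, time in s.
With the tool pointing down it reaches from about 0.3 to 0.875 m from the base axis. Payload 6.4 kg.
Tool frame: the origin (TCP) lies midway between the tips of the shut fingers; the grasp point (between the pads) lies 19 mm behind it; z points along the fingers, y is the line along which they close (so a half turn about z gives the same grasp; the last joint's range is limited). The gripper opens to 85 mm and grips with 20 to 120 N. Pads are 22 mm wide; open, the fingers measure 114 mm over their backs; the gripper's body (76 mm by 85 mm) begins 54 mm behind the grasp point. The pads swing forward as they close: fully open they stand 13 mm farther back than shut.
Start: joints at [0.954, 0.181, 1.607, -0, 1.354, -0.206], TCP at [0.23, 0.527, 0.231] pointing down, gripper open.
Joint ranges: [-2.99, 2.99], [-0.89, 2.07], [0.3, 2.58], [-1.14, 4.28], [0, 2.63], [-3.12, 3.12]. Speed limits (rad/s): [2.57, 2.57, 3.01, 3.14, 3.14, 3.14].

INTERFACE

Orientations are given as a unit quaternion [w, x, y, z].
In Python, from bench import ctrl gives the robot as it stands. The module is installed in compiled form; this text tells all that it offers.
- The arm moves only by the tool move_arm, never from a script. Its argument "plan" is one flat list of numbers, 6 for each row, row after row: the shift along the world's x, y, z in units of 50 mm (1.0 is 50 mm), then the turn, a rotation vector about the world's x, y, z in rad. A call has 1 to 10 rows; each row is the pose to reach, as a shift and turn from the pose commanded when the call began; what a row does not reach only later rows make up. A row lasts 1/8 s, in which the tool goes at most 62.5 mm and 10.7 degrees, less where a joint would pass 70% of its speed; a pose out of reach is approached as far as the arm can. A call with a gripper value outside its range is refused whole. "grip" is the finger opening in mm, from 0 to 85.4, set as the call begins (left out, the last holds). The fingers move at their own pace and stop on an object; the grip force is fixed at half the most. Time passes only in rows, so rows that repeat a pose let the fingers close. It gives the time, the measured TCP pose, the force, the opening and the grip force at its end, in the units of the state.
- ctrl.get_obs(): the state, without advancing time (a new reading comes with each control period).
- ctrl.camera(name): name is "side" or "top"; returns a dict with "pixels" (400x640x3 uint8, red, green, blue), "fx", "fy", "cx", "cy" (pixels), "dist_coeffs" ([k1, k2, p1, p2, k3] as OpenCV has them; the pictures are not rectified), "origin" and "attitude" of the camera in the world. Camera axes: x right, y down, z forward; pixel columns grow to the right and rows downward; lengths in m; the calibration is good to about 2 mm. A picture is of the moment at which its call begins. There is no depth.
- ctrl.hand_in(): hands the job in; it is judged then, once.
The state is a dict: "time_s": time; "q": joint angles; "dq": joint speeds; "joint_efforts": joint torques, N m; "eef_pos": TCP position; "eef_rot": TCP orientation; "wrist_force": force on the tool from outside, world axes, zero at the start; "torque": the same for the moment, N m; "opening": opening from 0.0 (shut) to 1.0 (fully open); "grasp_force": force on a finger pad.
Only numpy, scipy, OpenCV 4.12 (cv2) and the standard library are available. Lean on these libraries where they do the work, as an engineer would, in place of code of your own. Each camera call takes 0.05 s, during which the arm holds its last target. There are 200 camera calls.

## Working session

There is one attempt and no reset: what is moved stays moved. The work goes in short steps, Python scripts to look and compute and a tool call to move; the robot and the scene stay as the last step left them, time stands still between calls to the robot, and variables do not carry over. Pictures are saved under pics/ and viewed, at most 14 in all, crops included, and the job is handed in when it is done.

Besides the shell and the picture viewer there is one more tool, called after "Emit:" as name(argument=value, ...) on one line, values as JSON. move_arm: Moves the arm, as the interface text tells. Its arguments: {"type":"object","properties":{"plan":{"type":"array"},"grip":{"type":"number"}},"required":["plan"]}

```bash
mkdir -p pics; cat > h.py <<'E'
import numpy as np, cv2
from scipy.spatial.transform import Rotation as R
from bench import ctrl
def shot(n,f):
    c=ctrl.camera(n); cv2.imwrite(f,cv2.cvtColor(c["pixels"],cv2.COLOR_RGB2BGR)); np.save(f+'.npy',{k:v for k,v in c.items()},allow_pickle=True); return c
def load(f): return np.load(f+'.npy',allow_pickle=True).item()
def rot(c):
    a=np.array(c["attitude"],float)
    return a if a.shape==(3,3) else R.from_quat(a[[1,2,3,0]]).as_matrix()
def K(c): return np.array([[c["fx"],0,c["cx"]],[0,c["fy"],c["cy"]],[0,0,1.]])
def world(c,uv,z):
    p=cv2.undistortPoints(np.array(uv,float).reshape(-1,1,2),K(c),np.array(c["dist_coeffs"],float)).reshape(-1,2)
    d=np.c_[p,np.ones(len(p))]@rot(c).T; o=np.array(c["origin"]); return o+d*((z-o[2])/d[:,2])[:,None]
def proj(c,P):
    r=rot(c).T; o=np.array(c["origin"]); return cv2.projectPoints(np.array(P,float).reshape(-1,1,3),cv2.Rodrigues(r)[0],-r@o,K(c),np.array(c["dist_coeffs"],float))[0].reshape(-1,2)
E
python3 - <<'E'
from h import *
for n in("top","side"):
    c=shot(n,f"pics/{n}0.png"); print(n,c["fx"],c["cx"],c["cy"],c["dist_coeffs"],c["origin"],c["attitude"])
print(ctrl.get_obs())
E
```

```text
top 361.6795796967021 322.2073575088362 197.5575331402317 [0.02762176 0.         0.         0.         0.        ] [0.10358453 0.0337489  1.10278617] [ 0.10989528 -0.55627068  0.80638    -0.16803942]
side 460.24249310298615 308.292686381068 201.3427094385313 [-0.07809785  0.          0.          0.          0.        ] [-0.07347712  1.0913293   1.08532347] [ 0.10259378 -0.18772815  0.87453661 -0.43522221]
{'time_s': 0.1, 'q': array([ 9.53681720e-01,  1.81457450e-01,  1.60786382e+00, -2.42932788e-06,
        1.35384257e+00, -2.06319883e-01]), 'dq': array([-6.24332090e-05, -8.68624995e-04, -1.98669314e-03,  9.47765266e-06,
        6.22672766e-04,  7.18986644e-04]), 'joint_efforts': array([ 7.40842370e-04, -4.45880520e+01, -3.52237630e+01, -2.11031629e-04,
        4.19268559e-03, -1.06304537e-05]), 'eef_pos': array([0.22932677, 0.52675873, 0.23050085]), 'eef_rot': array([-3.13295031e-04,  2.03955866e-01,  9.78979769e-01, -7.20420477e-04]), 'wrist_force': array([-0.20398815, -0.49086385,  0.08862734]), 'torque': array([-0.00069393, -0.04091295,  0.03324703]), 'grasp_force': 0.0, 'opening': 0.998733163201594}
```

View pics/top0.png

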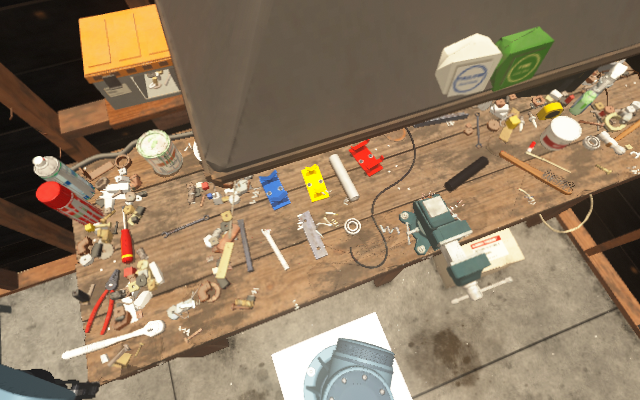

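View pics/side0.png

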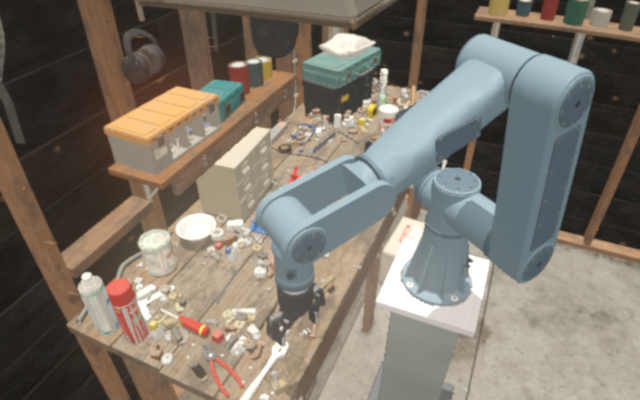

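The top view shows the blue stand near (275,190), yellow (315,182), red (367,158). A light pipe is near (343,176), a strip near (312,235), the chisel near (246,245) and the bearing at (352,226). A hood hangs above. The side view is blocked by the arm. I'll zoom in on the top view.

```bash
python3 - <<'E'
from h import *
c=load("pics/top0.png")
im=cv2.cvtColor(c["pixels"],cv2.COLOR_RGB2BGR)[135:285,220:420]
cv2.imwrite("pics/crop0.png",cv2.resize(im,None,fx=4,fy=4,interpolation=cv2.INTER_CUBIC))
E
```

```text
(no output)
```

View pics/crop0.png

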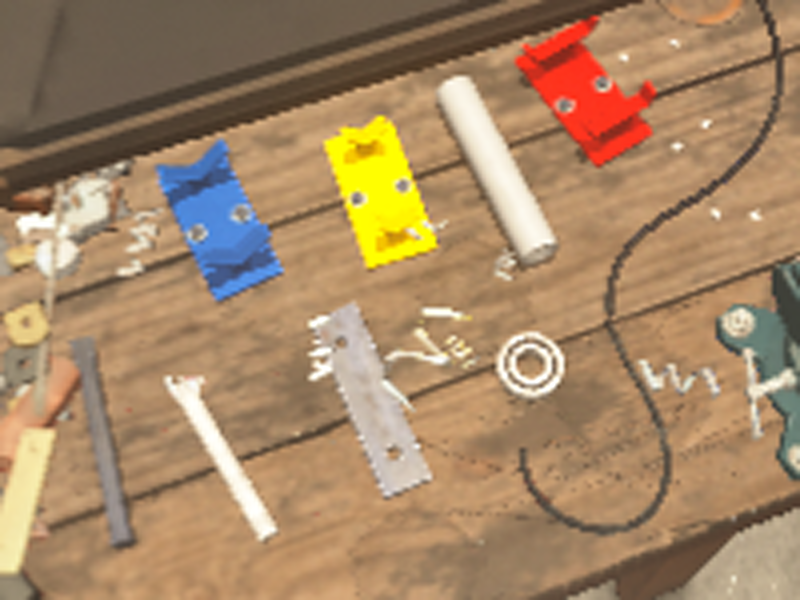

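The crop shows a dark rod at (85,340)-(125,545), a white rod at (180,380)-(268,538), the strip at (345,310)-(408,490) and the pipe at (455,85)-(540,255). I'll check their lengths.

```bash
python3 - <<'E'
from h import *
c=load("pics/top0.png")
f=lambda p:(np.array(p,float)/4+[220-.375,135-.375])
def seg(n,a,b,z):
    w=world(c,[f(a),f(b)],z); d=w[1]-w[0]; print(n,w.round(3)[:,:2].tolist(),"mid",w.mean(0).round(4),"len",np.linalg.norm(d).round(4),"ang",np.arctan2(d[1],d[0]).round(3))
seg("dark",(85,340),(123,545),.009);seg("white",(185,382),(268,538),.008)
seg("strip",(341,308),(408,492),.006);seg("pipe",(453,80),(541,257),.017)
seg("bearing",(498,365),(564,365),.015)
seg("blue base near",(217,301),(283,270),.006)
seg("yell near",(371,268),(437,245),.006)
seg("red near",(599,165),(652,130),.006)
seg("blue screws",(198,233),(242,214),.008);seg("yel screws",(358,199),(402,186),.008);seg("red screws",(565,105),(602,84),.008)
o=np.array(c["origin"]);print(rot(c)[:,2])
seg("hoodedge",(0,160),(520,0),.3)
seg("dark2",(-220,400),(-50,330),.005)
E
```

```text
dark [[0.557, 0.127], [0.389, 0.145]] mid [0.4729 0.1362 0.009 ] len 0.1692 ang 3.035
white [[0.496, 0.063], [0.355, 0.042]] mid [0.4253 0.0525 0.008 ] len 0.1421 ang -2.988
strip [[0.512, -0.073], [0.351, -0.07]] mid [ 0.4312 -0.0718  0.006 ] len 0.1607 ang 3.122
pipe [[0.671, -0.234], [0.492, -0.24]] mid [ 0.5812 -0.2368  0.017 ] len 0.1792 ang -3.106
bearing [[0.419, -0.172], [0.4, -0.221]] mid [ 0.4096 -0.1968  0.015 ] len 0.0523 ang -1.932
blue base near [[0.553, 0.019], [0.56, -0.04]] mid [ 0.5562 -0.0109  0.006 ] len 0.0592 ang -1.455
yell near [[0.536, -0.108], [0.536, -0.166]] mid [ 0.5359 -0.1374  0.006 ] len 0.0582 ang -1.57
red near [[0.556, -0.322], [0.571, -0.378]] mid [ 0.5636 -0.3497  0.006 ] len 0.0579 ang -1.315
blue screws [[0.615, 0.015], [0.619, -0.025]] mid [ 0.6167 -0.005   0.008 ] len 0.0395 ang -1.479
yel screws [[0.597, -0.12], [0.596, -0.158]] mid [ 0.5966 -0.1389  0.008 ] len 0.0387 ang -1.615
red screws [[0.619, -0.317], [0.626, -0.355]] mid [ 0.6224 -0.3361  0.008 ] len 0.039 ang -1.372
[ 0.36418551 -0.14874421 -0.91937156]
hoodedge [[0.568, 0.119], [0.563, -0.227]] mid [ 0.5658 -0.054   0.3   ] len 0.3456 ang -1.586
dark2 [[0.595, 0.363], [0.605, 0.226]] mid [0.5999 0.2945 0.005 ] len 0.1376 ang -1.496
```

```bash
python3 - <<'E'
from h import *
t=load("pics/top0.png"); s=load("pics/side0.png")
def tri(a,b):
    o1,o2=np.array(t["origin"]),np.array(s["origin"]); d1=world(t,[a],0)[0]-o1; d2=world(s,[b],0)[0]-o2
    d1/=np.linalg.norm(d1); d2/=np.linalg.norm(d2)
    if d2[2]>0 and 0: pass
    k=np.linalg.lstsq(np.c_[d1,-d2],o2-o1,rcond=None)[0]; p,q=o1+k[0]*d1,o2+k[1]*d2; print(p.round(3),q.round(3))
tri((212,179),(330,22));tri((210,178),(333,20))
for z in(.3,.5,.6,.7,.8): print(z,world(t,[(212,179),(640,47),(165,0)],z).round(3)[:,:2].tolist())
im=cv2.cvtColor(s["pixels"],cv2.COLOR_RGB2BGR); 
E
```

```text
[0.298 0.078 0.763] [0.338 0.088 0.787]
[0.296 0.079 0.77 ] [0.331 0.087 0.792]
0.3 [[0.563, 0.139], [0.539, -1.122], [1.211, 0.121]]
0.5 [[0.449, 0.113], [0.431, -0.834], [0.935, 0.099]]
0.6 [[0.392, 0.1], [0.376, -0.69], [0.797, 0.088]]
0.7 [[0.334, 0.087], [0.322, -0.546], [0.659, 0.077]]
0.8 [[0.277, 0.074], [0.268, -0.402], [0.521, 0.067]]
```

```bash
python3 - <<'E'
from h import *
t=load("pics/top0.png"); s=load("pics/side0.png")
for z in(.4,.5,.6,.7,.75,.8,.85): print(z,world(t,[(212,179),(640,47),(165,0)],z).round(3)[:,:2].tolist(),'|',world(s,[(150,0),(250,12),(330,22),(395,5)],z).round(3)[:,:2].tolist())
im=cv2.cvtColor(s["pixels"],cv2.COLOR_RGB2BGR)[0:60,120:420]
cv2.imwrite("pics/hood.png",cv2.resize(im,(780,156*1),interpolation=cv2.INTER_CUBIC))
E
```

```text
0.4 [[0.506, 0.126], [0.485, -0.978], [1.073, 0.11]] | [[2.17, -1.303], [1.379, -1.242], [0.872, -1.214], [0.656, -1.699]]
0.5 [[0.449, 0.113], [0.431, -0.834], [0.935, 0.099]] | [[1.843, -0.954], [1.167, -0.901], [0.734, -0.878], [0.55, -1.292]]
0.6 [[0.392, 0.1], [0.376, -0.69], [0.797, 0.088]] | [[1.515, -0.604], [0.955, -0.561], [0.596, -0.541], [0.443, -0.885]]
0.7 [[0.334, 0.087], [0.322, -0.546], [0.659, 0.077]] | [[1.188, -0.255], [0.743, -0.221], [0.458, -0.205], [0.337, -0.478]]
0.75 [[0.306, 0.08], [0.295, -0.474], [0.59, 0.072]] | [[1.024, -0.08], [0.637, -0.05], [0.389, -0.037], [0.284, -0.274]]
0.8 [[0.277, 0.074], [0.268, -0.402], [0.521, 0.067]] | [[0.861, 0.095], [0.531, 0.12], [0.32, 0.131], [0.23, -0.07]]
0.85 [[0.248, 0.067], [0.241, -0.33], [0.452, 0.061]] | [[0.697, 0.269], [0.425, 0.29], [0.251, 0.3], [0.177, 0.133]]
```

View pics/hood.png

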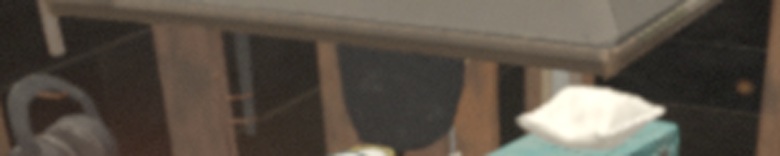

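The crop shows a hood with its bottom rim corner at side pixel (354,29). I'll recompute with it.

```bash
python3 - <<'E'
from h import *
t=load("pics/top0.png"); s=load("pics/side0.png")
for z in(.6,.65,.7,.75,.8): print(z,world(t,[(212,180),(208,176)],z).round(3)[:,:2].tolist(),'|',world(s,[(354,29),(353,25)],z).round(3)[:,:2].tolist())
E
```

```text
0.6 [[0.39, 0.1], [0.399, 0.104]] | [[0.483, -0.491], [0.503, -0.537]]
0.65 [[0.361, 0.094], [0.369, 0.097]] | [[0.425, -0.328], [0.444, -0.369]]
0.7 [[0.333, 0.087], [0.34, 0.09]] | [[0.368, -0.165], [0.384, -0.201]]
0.75 [[0.304, 0.08], [0.311, 0.083]] | [[0.311, -0.002], [0.325, -0.034]]
0.8 [[0.276, 0.074], [0.281, 0.076]] | [[0.253, 0.161], [0.266, 0.134]]
```

Emit:
move_arm(plan=[7.0,-15.3,-1.0,0,0,0.447,7.0,-15.3,-1.0,0,0,0.447,7.0,-15.3,-1.0,0,0,0.447,7.0,-15.3,-1.0,0,0,0.447,7.0,-15.3,-1.0,0,0,0.447,7.0,-15.3,-1.0,0,0,0.447,7.0,-15.3,-1.0,0,0,0.447,7.0,-15.3,-1.0,0,0,0.447,7.0,-15.3,-1.0,0,0,0.447,7.0,-15.3,-1.0,0,0,0.447], grip=65)

```text
time_s: 1.35
eef_pos: [0.4861, -0.0342, 0.1946]
eef_rot: [0.0, -0.018, 1.0, 0.0]
wrist_force: [1.5, 1.0, 0.7]
opening: 0.761
grasp_force: 0.0
```

```bash
python3 - <<'E'
from h import *
o=ctrl.get_obs(); print(o["time_s"],o["q"].round(3),o["eef_pos"].round(4),o["eef_rot"].round(3))
c=load("pics/top0.png"); print(world(c,[(415,200),(405,215),(430,240)],.1).round(3)); s=load("pics/side0.png"); print(world(s,[(216,222),(272,172),(244,125),(150,270)],0).round(3))
E
```

```text
1.35 [-0.315  0.02   1.86   0.     1.261 -1.921] [ 0.4861 -0.0342  0.1946] [ 0.    -0.018  1.     0.   ]
[[ 0.395 -0.387  0.1  ]
 [ 0.362 -0.338  0.1  ]
 [ 0.268 -0.371  0.1  ]]
[[ 0.809  0.039  0.   ]
 [ 0.778 -0.345  0.   ]
 [ 1.118 -0.674  0.   ]
 [ 0.872  0.341  0.   ]]
```

Emit:
move_arm(plan=[1.9,-4.06,-1.2,0,0,0,1.9,-4.06,-1.2,0,0,0,1.9,-4.06,-1.2,0,0,0,1.9,-4.06,-1.2,0,0,0,1.9,-4.06,-1.2,0,0,0,1.9,-4.06,-1.2,0,0,0,1.9,-4.06,-1.2,0,0,0])

```text
time_s: 2.22
eef_pos: [0.5806, -0.2339, 0.1352]
eef_rot: [0.0, -0.019, 1.0, 0.0]
wrist_force: [-0.3, 0.3, -0.3]
opening: 0.764
grasp_force: 0.0
```

```bash
python3 - <<'E'
from h import *
s=shot("side","pics/side1.png"); t=shot("top","pics/top1.png")
o=ctrl.get_obs(); print(o["q"].round(3),o["eef_pos"].round(4))
u=proj(s,[[.581,-.237,.017]])[0].astype(int);print(u)
im=[cv2.cvtColor(c["pixels"],cv2.COLOR_RGB2BGR) for c in(s,t)]
a=im[0][80:280,180:430]; b=im[1][130:290,220:420]
cv2.imwrite("pics/p1.png",np.hstack([cv2.resize(a,(400,320),interpolation=cv2.INTER_CUBIC),cv2.resize(b,(400,320),interpolation=cv2.INTER_CUBIC)]))
E
```

```text
[-0.572  0.387  1.551  0.     1.202 -2.181] [ 0.5808 -0.2341  0.1355]
[302 192]
```

View pics/p1.png

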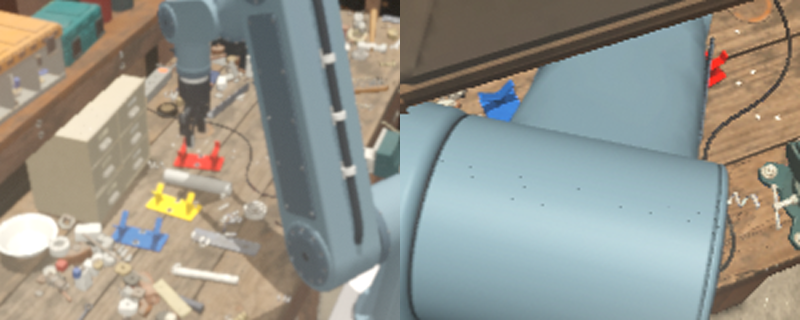

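The side view is clear of the arm. Pipe at (197,182), yellow stand (175,203), blue (140,235), strip (225,241) and bar (205,273) in the left crop agree with my estimates. I'll overlay the models to check closely.

```bash
cat > ov.py <<'E'
from h import *
OB={'blue':(.618,-.0048,.104,.06,.124,0,.006),'yel':(.597,-.138,-.02,.06,.124,0,.006),'red':(.6235,-.336,.23,.06,.124,0,.006),
'pipe':(.581,-.237,.036,.034,.17,0,.034),'bar':(.4253,.0525,.154,.016,.14,0,.016),'strip':(.4312,-.0718,-.02,.04,.16,0,.006)}
def box(x,y,a,w,l,z0,z1):
    P=[(sx*l/2,sy*w/2,z) for z in(z0,z1) for sx,sy in((-1,-1),(1,-1),(1,1),(-1,1))]; c,s=np.cos(a),np.sin(a)
    return [(x+c*p-s*q,y+s*p+c*q,z) for p,q,z in P]
def over(c,names,x0,y0,w,h,k,f):
    im=cv2.cvtColor(c["pixels"],cv2.COLOR_RGB2BGR)[y0:y0+h,x0:x0+w]; im=cv2.resize(im,None,fx=k,fy=k,interpolation=cv2.INTER_CUBIC)
    for n in names:
        u=((proj(c,box(*OB[n]))-[x0,y0]+.5)*k).astype(int)
        for i in range(4):
            for a,b in((i,(i+1)%4),(i+4,(i+1)%4+4),(i,i+4)): cv2.line(im,tuple(map(int,u[a])),tuple(map(int,u[b])),(255,0,255),1)
    cv2.imwrite(f,im)
E
python3 - <<'E'
from ov import *
over(load("pics/side1.png"),OB,240,150,110,110,5.4,"pics/ov1.png")
E
```

```text
(no output)
```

View pics/ov1.png

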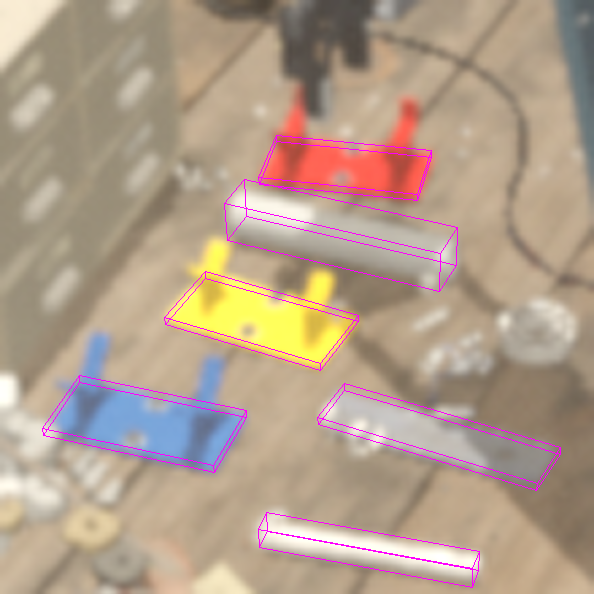

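Emit:
move_arm(plan=[0,-0.06,-1.0,0,0,0,0,-0.06,-1.8,0,0,0,0,-0.06,-2.2,0,0,0,0,-0.06,-2.5,0,0,0,0,-0.06,-2.6,0,0,0,0,-0.06,-2.6,0,0,0])

```text
time_s: 3.08
eef_pos: [0.5813, -0.2385, 0.0056]
eef_rot: [0.001, -0.018, 1.0, -0.0]
wrist_force: [-0.6, 0.5, -0.8]
opening: 0.763
grasp_force: 0.0
```

Emit:
move_arm(plan=[0,0,0,0,0,0,0,0,0,0,0,0,0,0,0,0,0,0,0,0,0,0,0,0,0,0,0,0,0,0,0,0,0,0,0,0], grip=10)

```text
time_s: 3.82
eef_pos: [0.5815, -0.2387, 0.006]
eef_rot: [0.001, -0.018, 1.0, -0.001]
wrist_force: [-0.5, 0.7, 7.1]
opening: 0.373
grasp_force: 59.4
```

Emit:
move_arm(plan=[0,0,0.5,0,0,0,0,0,1.5,0,0,0,0,0,2.5,0,0,0,0,0,2.9,0,0,0,0.2,1.0,2.9,0,0,0.068,0.35,2.0,2.9,0,0,0.068,0.5,3.0,2.9,0,0,0.068,0.65,4.0,2.9,0,0,0.068,0.73,4.68,2.9,0,0,0.068,0.73,4.68,2.9,0,0,0.068])

```text
time_s: 5.08
eef_pos: [0.6161, -0.0013, 0.1478]
eef_rot: [-0.001, -0.054, 0.999, 0.001]
wrist_force: [-0.4, -0.7, -2.1]
opening: 0.375
grasp_force: 60.2
```

Emit:
move_arm(plan=[0,0,0,0,0,0,0,0,-0.8,0,0,0,0,0,-1.4,0,0,0,0,0,-1.4,0,0,0])

```text
time_s: 5.58
eef_pos: [0.6145, -0.0051, 0.0765]
eef_rot: [-0.003, -0.051, 0.999, 0.001]
wrist_force: [0.7, -0.1, -2.1]
opening: 0.38
grasp_force: 60.2
```

```bash
python3 - <<'E'
from ov import *
s=shot("side","pics/side2.png"); o=ctrl.get_obs(); print(o["eef_pos"].round(4),o["opening"])
OB['pipe']=(o["eef_pos"][0],o["eef_pos"][1],.104,.034,.17,o["eef_pos"][2]-.006,o["eef_pos"][2]+.028)
over(s,['blue','pipe'],220,130,130,130,4.5,"pics/ov2.png")
E
```

```text
[ 0.6162 -0.0052  0.0786] 0.3745650902216077
```

View pics/ov2.png

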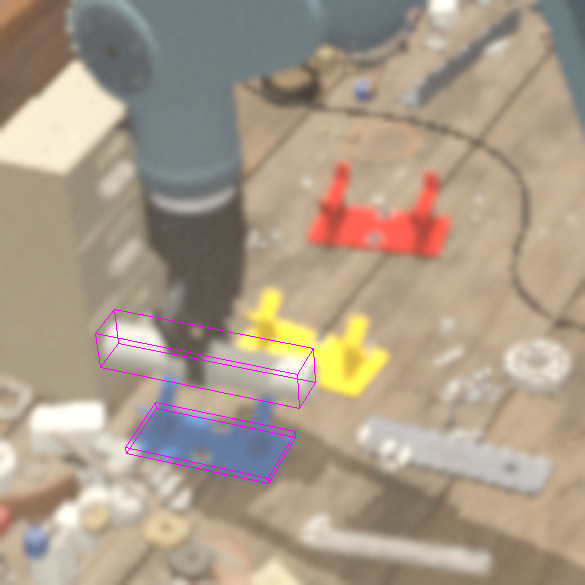

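The pipe is held as modelled and lined up above the blue stand; pipe (100-315, 310-405), stand base (127-295, 403-483).

Emit:
move_arm(plan=[0.02,0,-0.4,0,0,0,0.02,0,-0.65,0,0,0,0.02,0,-0.76,0,0,0,0.02,0,-0.79,0,0,0,0.02,0,-0.79,0,0,0])

```text
time_s: 6.25
eef_pos: [0.6185, -0.0042, 0.0405]
eef_rot: [0.0, -0.052, 0.999, -0.0]
wrist_force: [0.1, -0.1, -1.3]
opening: 0.375
grasp_force: 60.2
```

Emit:
move_arm(plan=[0,0,-0.03,0,0,0,0,0,-0.06,0,0,0,0,0,-0.06,0,0,0])

```text
time_s: 6.62
eef_pos: [0.6186, -0.004, 0.0378]
eef_rot: [0.0, -0.052, 0.999, 0.0]
wrist_force: [0.4, 1.9, 0.7]
opening: 0.377
grasp_force: 60.8
```

Emit:
move_arm(plan=[0,0,0,0,0,0,0,0,0,0,0,0,0,0,0,0,0,0,0,0,0,0,0,0,0,0,0.3,0,0,0,0,0,1.0,0,0,0,0,0,2.0,0,0,0,0,0,2.4,0,0,0], grip=60)

```text
time_s: 7.62
eef_pos: [0.6203, -0.0046, 0.162]
eef_rot: [0.003, -0.052, 0.999, -0.001]
wrist_force: [0.4, -0.3, 0.0]
opening: 0.706
grasp_force: 0.0
```

Emit:
move_arm(plan=[-3.87,1.13,-1.2,0,0,0.05,-3.87,1.13,-1.2,0,0,0.05,-3.87,1.13,-1.2,0,0,0.05,-3.87,1.13,-1.2,0,0,0.05,-3.87,1.13,-1.2,0,0,0.05,-3.87,1.13,-1.2,0,0,0.05], grip=50)

```text
time_s: 8.38
eef_pos: [0.4265, 0.0518, 0.0982]
eef_rot: [0.001, -0.077, 0.997, -0.0]
wrist_force: [-0.3, 1.1, 0.3]
opening: 0.583
grasp_force: 0.0
```

```bash
python3 - <<'E'
from ov import *
s=shot("side","pics/side3.png"); o=ctrl.get_obs(); print(o["eef_pos"].round(4),o["opening"])
OB['pipe']=(.618,-.0048,.104,.034,.17,.031,.065)
over(s,['pipe','bar','strip'],220,130,130,130,4.5,"pics/ov3.png")
E
```

```text
[0.4267 0.0517 0.0982] 0.5857718838929542
```

View pics/ov3.png

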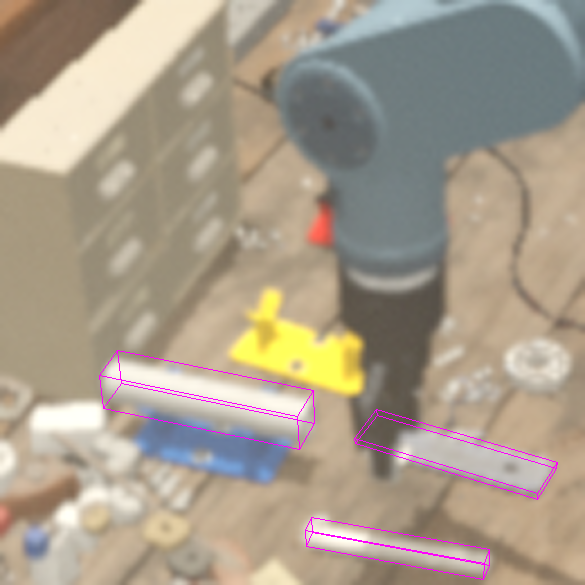

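The pipe is seated and centred in the blue stand (100-315, 350-447). The bar lies where modelled (305-490, 517-580). Next I'll grasp the bar.

Emit:
move_arm(plan=[-0.02,0.02,-0.8,0,0,0,-0.02,0.02,-1.4,0,0,0,-0.02,0.02,-1.8,0,0,0,-0.02,0.02,-1.9,0,0,0,-0.02,0.02,-1.9,0,0,0])

```text
time_s: 9.05
eef_pos: [0.4246, 0.053, 0.0025]
eef_rot: [0.0, -0.077, 0.997, -0.0]
wrist_force: [0.4, 0.0, -0.7]
opening: 0.584
grasp_force: 0.0
```

Emit:
move_arm(plan=[0,0,0,0,0,0,0,0,0,0,0,0,0,0,0,0,0,0,0,0,0,0,0,0,0,0,0,0,0,0,0,0,0,0,0,0], grip=0)

```text
time_s: 9.8
eef_pos: [0.4246, 0.0532, 0.0033]
eef_rot: [0.001, -0.077, 0.997, -0.0]
wrist_force: [-1.6, 0.6, 5.0]
opening: 0.155
grasp_force: 58.3
```

Emit:
move_arm(plan=[0,0,0.5,0,0,0,0,0,1.5,0,0,0,0,0,2.5,0,0,0,0,0,2.9,0,0,0,0.9,-1.0,2.9,0,0,-0.05,1.7,-1.9,2.9,0,0,-0.1,2.5,-2.8,2.9,0,0,-0.174,3.2,-3.5,2.9,0,0,-0.174,3.45,-3.82,2.9,0,0,-0.174,3.45,-3.82,2.9,0,0,-0.174])

```text
time_s: 11.05
eef_pos: [0.5964, -0.1388, 0.1469]
eef_rot: [-0.0, 0.011, 1.0, 0.0]
wrist_force: [-1.2, 0.5, -2.1]
opening: 0.157
grasp_force: 59.2
```

Emit:
move_arm(plan=[0,0,0,0,0,0,0,0,-0.8,0,0,0,0,0,-1.5,0,0,0,0,0,-1.5,0,0,0,0,0,-1.5,0,0,0])

```text
time_s: 11.68
eef_pos: [0.5968, -0.1374, 0.0738]
eef_rot: [0.001, 0.01, 1.0, -0.0]
wrist_force: [0.6, -0.3, -2.3]
opening: 0.158
grasp_force: 59.2
```

```bash
python3 - <<'E'
from ov import *
s=shot("side","pics/side4.png"); o=ctrl.get_obs(); print(o["eef_pos"].round(4),o["eef_rot"].round(3))
p=o["eef_pos"]; OB['bar']=(p[0],p[1],-.02,.016,.14,p[2]-.003,p[2]+.013)
over(s,['yel','bar'],220,130,130,130,4.5,"pics/ov4.png")
E
```

```text
[ 0.5974 -0.1378  0.0745] [ 0.001  0.01   1.    -0.001]
```

View pics/ov4.png

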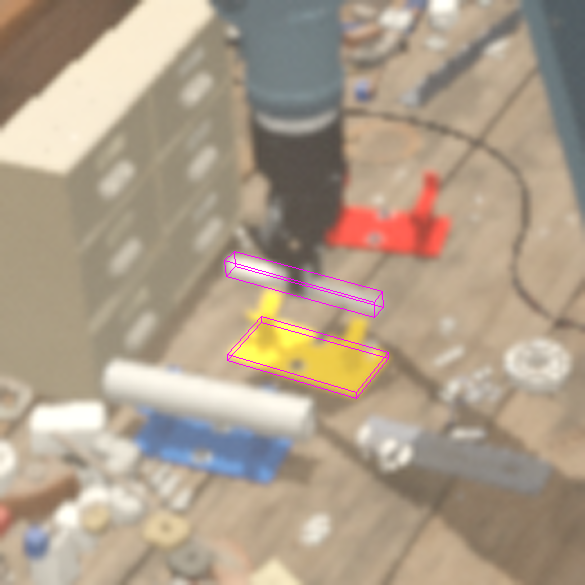

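The bar (225-383, 252-317) hangs level and lined up above the yellow stand. I'll lower and release it.

Emit:
move_arm(plan=[0,0,-0.4,0,0,0,0,0,-0.6,0,0,0,0,0,-0.7,0,0,0,0,0,-0.75,0,0,0,0,0,-0.75,0,0,0])

```text
time_s: 12.35
eef_pos: [0.5962, -0.1382, 0.0368]
eef_rot: [-0.0, 0.011, 1.0, -0.0]
wrist_force: [-8.6, 0.9, 15.9]
opening: 0.153
grasp_force: 61.3
```

Emit:
move_arm(plan=[0,0,0.01,0,0,0,0,0,0.01,0,0,0,0,0,0.01,0,0,0,0,0,0.01,0,0,0,0,0,0.3,0,0,0,0,0,1.0,0,0,0,0,0,2.0,0,0,0,0,0,2.0,0,0,0], grip=45)

```text
time_s: 13.35
eef_pos: [0.5998, -0.1391, 0.1411]
eef_rot: [0.005, 0.01, 1.0, -0.002]
wrist_force: [0.3, 0.3, 0.1]
opening: 0.525
grasp_force: 0.0
```

Emit:
move_arm(plan=[-1.0,0.4,0,0,0,0,-2.0,0.8,0,0,0,0,-3.32,1.32,-0.8,0,0,0,-3.32,1.32,-0.8,0,0,0,-3.32,1.32,-0.8,0,0,0,-3.32,1.32,-0.8,0,0,0], grip=64)

```text
time_s: 14.1
eef_pos: [0.4318, -0.0725, 0.0958]
eef_rot: [0.001, 0.01, 1.0, -0.001]
wrist_force: [0.5, -0.5, 1.0]
opening: 0.747
grasp_force: 0.0
```

```bash
python3 - <<'E'
from ov import *
s=shot("side","pics/side5.png"); o=ctrl.get_obs(); print(o["eef_pos"].round(4),o["eef_rot"].round(3))
OB['bar']=(.597,-.138,-.02,.016,.14,.033,.049);OB['pipe']=(.618,-.0048,.104,.034,.17,.031,.065)
over(s,['pipe','bar','strip'],220,130,130,130,4.5,"pics/ov5.png")
E
```

```text
[ 0.432  -0.0726  0.0958] [ 0.001  0.01   1.    -0.001]
```

View pics/ov5.png

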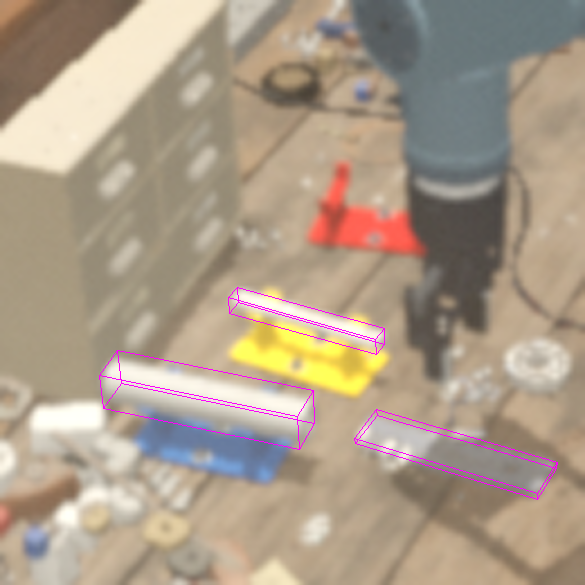

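The bar is seated in the yellow stand (228-385, 288-353), and the strip (355-557, 410-498) matches its model. Next I'll take the strip.

Emit:
move_arm(plan=[-0.01,0.01,-0.8,0,0,0,-0.01,0.01,-1.4,0,0,0,-0.01,0.01,-1.75,0,0,0,-0.01,0.01,-1.86,0,0,0,-0.01,0.01,-1.88,0,0,0,-0.01,0.01,-1.88,0,0,0])

```text
time_s: 14.9
eef_pos: [0.4307, -0.0716, 0.0015]
eef_rot: [0.001, 0.01, 1.0, -0.0]
wrist_force: [0.5, 0.1, 1.2]
opening: 0.749
grasp_force: 0.0
```

Emit:
move_arm(plan=[0,0,0,0,0,0,0,0,0,0,0,0,0,0,0,0,0,0,0,0,0,0,0,0,0,0,0,0,0,0,0,0,0,0,0,0], grip=20)

```text
time_s: 15.65
eef_pos: [0.4303, -0.0713, 0.002]
eef_rot: [0.0, 0.01, 1.0, -0.0]
wrist_force: [-3.9, 1.3, 11.3]
opening: 0.433
grasp_force: 58.6
```

Emit:
move_arm(plan=[0,0,0.2,0,0,0,0,0,0.8,0,0,0,0,0,1.6,0,0,0,0,0,2.4,0,0,0,0.8,-0.6,2.9,0,0,0,1.6,-1.3,2.9,0,0,0,2.3,-2.1,2.9,0,0,0.06,2.9,-3.0,2.9,0,0,0.12,3.4,-3.9,2.9,0,0,0.2,3.7,-4.7,2.9,0,0,0.25])

```text
time_s: 16.9
eef_pos: [0.6153, -0.3076, 0.1456]
eef_rot: [-0.0, -0.116, 0.993, 0.0]
wrist_force: [-0.6, 0.3, -2.0]
opening: 0.433
grasp_force: 60.5
```

Emit:
move_arm(plan=[0.16,-0.59,0,0,0,0,0.16,-0.59,-0.4,0,0,0,0.16,-0.59,-1.0,0,0,0,0.16,-0.59,-1.4,0,0,0,0.16,-0.59,-1.4,0,0,0])

```text
time_s: 17.52
eef_pos: [0.621, -0.3336, 0.0728]
eef_rot: [-0.002, -0.115, 0.993, 0.002]
wrist_force: [-0.1, -0.1, -2.7]
opening: 0.431
grasp_force: 60.6
```

```bash
python3 - <<'E'
from ov import *
s=shot("side","pics/side6.png"); o=ctrl.get_obs(); p=o["eef_pos"];print(p.round(4),o["eef_rot"].round(3),o["wrist_force"].round(1))
OB['strip']=(p[0],p[1],.23,.04,.16,p[2]-.002,p[2]+.004)
over(s,['red','strip'],250,110,110,110,5,"pics/ov6.png")
E
```

```text
[ 0.6221 -0.3346  0.0748] [-0.001 -0.115  0.993  0.001] [-0.3  0.1 -1.8]
```

View pics/ov6.png

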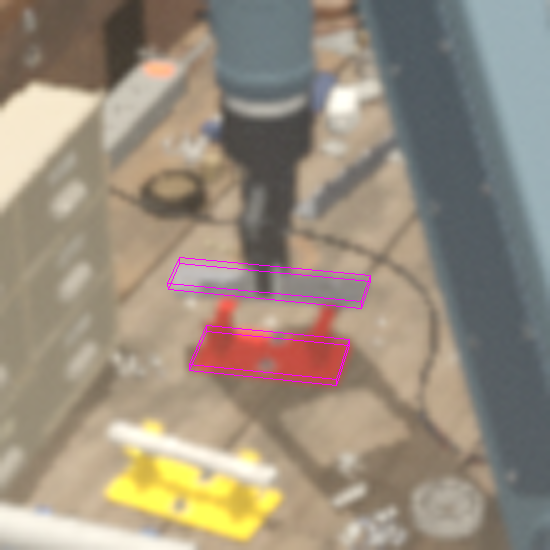

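The strip (167-370, 258-307) is level above the red stand (189-350, 325-385) and aligned. I'll lower it.

Emit:
move_arm(plan=[0.01,-0.02,-0.3,0,0,0,0.01,-0.02,-0.5,0,0,0,0.01,-0.02,-0.65,0,0,0,0.01,-0.02,-0.72,0,0,0,0.01,-0.02,-0.72,0,0,0])

```text
time_s: 18.2
eef_pos: [0.6231, -0.3366, 0.0395]
eef_rot: [-0.0, -0.115, 0.993, 0.0]
wrist_force: [-1.0, -0.4, -2.1]
opening: 0.434
grasp_force: 60.6
```

Emit:
move_arm(plan=[0,0,-0.02,0,0,0,0,0,-0.04,0,0,0,0,0,-0.04,0,0,0])

```text
time_s: 18.58
eef_pos: [0.6235, -0.3369, 0.0382]
eef_rot: [0.0, -0.115, 0.993, -0.0]
wrist_force: [0.2, -0.6, -0.9]
opening: 0.438
grasp_force: 60.4
```

Emit:
move_arm(plan=[0,0,0,0,0,0,0,0,0,0,0,0,0,0,0,0,0,0,0,0,0,0,0,0,0,0,0.3,0,0,0,0,0,1.0,0,0,0,0,0,2.0,0,0,0,0,0,3.0,0,0,0,0,0,3.0,0,0,0], grip=62)

```text
time_s: 19.7
eef_pos: [0.6262, -0.3388, 0.1959]
eef_rot: [0.004, -0.115, 0.993, -0.004]
wrist_force: [0.3, 0.2, 0.7]
opening: 0.726
grasp_force: 0.0
```

```bash
python3 - <<'E'
from ov import *
s=shot("side","pics/side7.png"); o=ctrl.get_obs(); print(o["eef_pos"].round(4),o["time_s"])
OB['strip']=(.6235,-.336,.23,.04,.16,.036,.042);OB['bar']=(.597,-.138,-.02,.016,.14,.033,.049);OB['pipe']=(.618,-.0048,.104,.034,.17,.031,.065)
over(s,['strip','pipe','bar'],230,130,110,110,5.4,"pics/ov7.png")
E
```

```text
[ 0.6248 -0.3378  0.1924] 19.75
```

View pics/ov7.png

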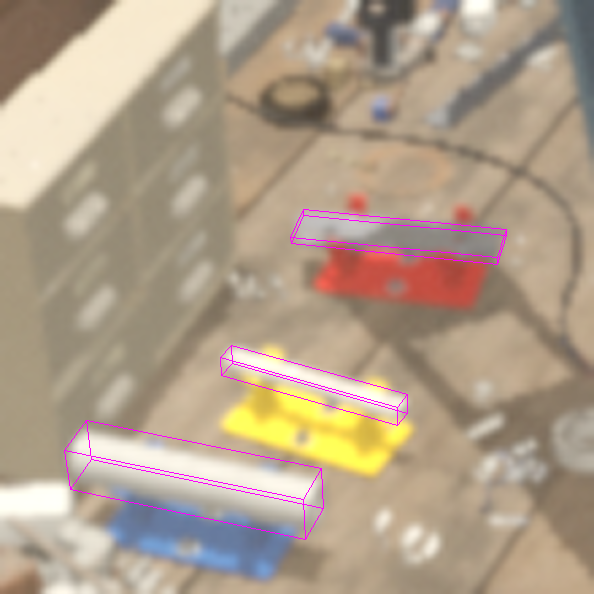

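All three parts lie on their outlines in the stands: pipe (65-323, 421-540), bar (220-408, 346-425), strip (291-507, 210-263). The gripper is clear of them.

```bash
python3 -c "
from bench import ctrl
print(ctrl.hand_in())"
```

```text
the job is handed in; nothing more can be done
None
```

The job is handed in: pipe in the blue stand, bar in the yellow and strip in the red, all seated and released by the last camera check (about 20 s of the 83 s used); the verdict was not returned, and I did not re-measure the bystanders at the end.

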